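# Unload the spectrometer's sample wheel into the right trays

## Robot

A 6-joint arm with a two-finger parallel gripper is mounted at the origin on the work surface. World frame = base frame: x ahead of the robot, y to its left, z up, the work surface at z = 0. Lengths are in m, angles in rad, forces in N, time in s.
With the tool pointing down it reaches from about 0.35 to 0.975 m from the base axis. Payload 17.4 kg.
Tool frame: the origin (TCP) lies at the very end of the fingers, on their centre line; the grasp point (between the pads) lies 19 mm behind it; z points along the fingers, y is the line along which they close (so a half turn about z gives the same grasp; the last joint's range is limited). The gripper opens to 85 mm and grips with 20 to 120 N. Pads are 22 mm wide; open, the fingers measure 114 mm over their backs; the gripper's body (76 mm by 85 mm) begins 54 mm behind the grasp point. The pads swing forward as they close: fully open they stand 13 mm farther back than shut.
Start: joints at [1.214, 0.116, 1.442, -0, 1.584, -0.038], TCP at [0.212, 0.641, 0.231] pointing down, gripper open.
Joint ranges: [-2.83, 2.83], [-0.83, 2.19], [0.07, 2.5], [-1.14, 4.28], [0.01, 3], [-2.97, 2.97]. Speed limits (rad/s): [1.89, 1.89, 2.22, 3.14, 3.14, 3.14].

## Interface

Orientations are given as a unit quaternion [w, x, y, z].
In Python, from station import r gives the robot as it stands.
- The arm moves only by the tool apply_moves, never from a script. Its argument "series" is a list that holds one entry, the list of rows, each a list of 7 numbers: the turn, a rotation vector about the tool's x, y, z in rad, then the shift along the tool's x, y, z in cm, then the opening, from -1 (shut) to 1 (fully open). A call has 1 to 8 rows; each row shifts and turns the commanded pose from where the row before left it, along the tool's axes as they then stand; what a row does not reach is not made up. A row lasts 1/10 s, in which the tool goes at most 50 mm and 8.59 degrees, less where a joint would pass 70% of its speed; a pose out of reach is approached as far as the arm can. A call is refused whole if a number of a shift passes 5 or a number of a turn 0.15, either way. A call with a gripper value outside its range is refused whole. The fingers move at their own pace and stop on an object; "force" is the grip in N (left out, the last holds). Time passes only in rows, so rows that do not move let the fingers close. It gives the time, the measured TCP pose, the force, the opening and the grip force at its end, in the units of the state.
- r.get_state(): the state, without advancing time (a new reading comes with each control period).
- r.snapshot(name): name is "scene" or "top" or "wrist"; returns a dict with "color" (400x640x3 uint8, red, green, blue), "K" (3x3 intrinsics, pixels), "distortion" ([k1, k2, p1, p2, k3] as OpenCV has them; the pictures are not rectified), "R" (3x3) and "t" (3): a world point X has camera coordinates R X + t. Camera axes: x right, y down, z forward; pixel columns grow to the right and rows downward; lengths in m; the calibration is good to about 2 mm. A picture is of the moment at which its call begins. There is no depth.
- r.job_done(): hands the job in; it is judged then, once.
The state is a dict: "clock": time; "qpos": joint angles; "joint_velocities": joint speeds; "effort": joint torques, N m; "tcp_pos": TCP position; "tcp_rot": TCP orientation; "contact_force": force on the tool from outside, world axes, zero at the start; "moment": the same for the moment, N m; "width": finger opening in m; "grasp_force": force on a finger pad.
Only numpy, scipy, OpenCV 4.12 (cv2) and the standard library are available. Lean on these libraries where they do the work, as an engineer would, in place of code of your own. Each camera call takes 0.05 s, during which the arm holds its last target. There are 200 camera calls.

## Task

The measuring run is over: unload the sample wheel. First put the blue-ringed amber reference standard away in the yellow bay while everything else is still on the wheel, then sort the two steel holders into the bare metal tray and the two black cups into the red tray, whatever the colour of their pellets. Leave the plain white blank where it is, and set each piece down gently (never dropped), upright and flat on the floor of its tray.

Things in the scene. Friction and masses are not known exactly. Their poses are not given: they have to be found in the camera images.
- standard: Reference standard: an upright blue plastic cylinder 44 mm in diameter and 34 mm high with an amber glass disc in its top, about 0.10 kg. It starts standing on a seat of the wheel (its underside 12 mm above the table). Origin at the centre of its underside, z up; round, so its yaw does not matter.
- steel_tan: Steel sample holder: an upright bright steel cylinder 49 mm in diameter and 34 mm high with a light tan round pellet in its top, about 0.15 kg. It starts standing on a seat of the wheel (its underside 12 mm above the table). Origin at the centre of its underside, z up; round, so its yaw does not matter.
- steel_rust: Steel sample holder: an upright bright steel cylinder 49 mm in diameter and 34 mm high with a rust-red round pellet in its top, about 0.15 kg. It starts standing on a seat of the wheel (its underside 12 mm above the table). Origin at the centre of its underside, z up; round, so its yaw does not matter.
- black_pale: Black sample cup: an upright black plastic cylinder 40 mm in diameter and 38 mm high with a pale cream round pellet in its top, about 0.06 kg. It starts standing on a seat of the wheel (its underside 12 mm above the table). Origin at the centre of its underside, z up; round, so its yaw does not matter.
- black_green: Black sample cup: an upright black plastic cylinder 40 mm in diameter and 38 mm high with a green round pellet in its top, about 0.06 kg. It starts standing on a seat of the wheel (its underside 12 mm above the table). Origin at the centre of its underside, z up; round, so its yaw does not matter.
- blank: Blank: a plain white plastic cylinder without a pellet, 49 mm in diameter and 34 mm high, which stays on its seat of the wheel. Origin at the centre of its underside, z up; round, so its yaw does not matter.
- wheel: Sample wheel lying flat and fixed on the table: an aluminium disc 304 mm across, 12 mm thick, with six flush dark seat marks 100 mm from its centre and in the middle a black hub 36 mm across, 30 mm high above the table. Origin at the centre of its underside, z up.
- metal_tray: Bare grey metal open tray, 84 mm (its x) by 152 mm (its y) outside, walls 4 mm thick and 12 mm high above the table, floor 4 mm thick, fixed to the table. It holds two samples side by side along its long y axis. Origin at the centre of its underside, z up.
- red_tray: Red plastic open tray, 84 mm (its x) by 152 mm (its y) outside, walls 4 mm thick and 12 mm high above the table, floor 4 mm thick, fixed to the table. It holds two samples side by side along its long y axis. Origin at the centre of its underside, z up.
- yellow_bay: Yellow plastic bay: a small square open tray, 84 by 84 mm outside, walls 4 mm thick and 12 mm high above the table, floor 4 mm thick with a black round mark in the middle, fixed to the table. The green dish of rings is another thing. Origin at the centre of its underside, z up.
Things that resemble listed ones, but are neither listed nor needed, are in the scene too. Of the things that look like the red_tray, take the one that is nearest to the robot's base at the start.

How it is judged:
By the outcome, as a careful person would: the job done as asked, in the order asked, and still so for the second after the job is handed in, with the robot touching nothing.
It also fails if it takes over 134 s, if anything falls off the work surface, if the arm or the gripper's body presses on something with over 40 N, if the wrist force passes 120 N, or if a joint passes its speed limit or range.

## Working session

There is one attempt and no reset: what is moved stays moved. The work goes in short steps, Python scripts to look and compute and a tool call to move; the robot and the scene stay as the last step left them, time stands still between calls to the robot, and variables do not carry over. Pictures are saved under pics/ and viewed, at most 14 in all, crops included, and the job is handed in when it is done.

Besides the shell and the picture viewer there is one more tool, called after "Call:" in YAML: its name, and indented under it one key for each argument. apply_moves: Moves the arm, as the interface text tells. Its arguments: {"type":"object","properties":{"series":{"type":"array","items":{"type":"array","items":{"type":"array","items":{"type":"number"}}}},"force":{"type":"number"}},"required":["series"]}

```bash
mkdir -p pics; ls; python3 - <<'E'
from station import r
import cv2,numpy as np
s=r.get_state()
for k in('clock','tcp_pos','tcp_rot','width'):print(k,s[k])
for n in('top','scene'):
    d=r.snapshot(n); cv2.imwrite(f'pics/{n}0.png',d['color'][:,:,::-1]); np.savez(f'{n}0.npz',**d)
    print(n,d['K'],d['distortion'],-np.array(d['R']).T@d['t'])
E
```

```text
pics
clock 0.0
tcp_pos [0.21148753 0.64080472 0.23052111]
tcp_rot [-1.30358609e-04  1.58732723e-01  9.87321401e-01 -5.96502068e-04]
width 0.08518902851934565
top [[378.98818383   0.         321.1530647 ]
 [  0.         378.98818383 196.59979374]
 [  0.           0.           1.        ]] [0.03043191 0.         0.         0.         0.        ] [0.38425896 0.07083444 1.08889437]
scene [[480.95287478   0.         325.72026184]
 [  0.         480.95287478 199.80486213]
 [  0.           0.           1.        ]] [-0.08251805  0.          0.          0.          0.        ] [0.98608566 0.69986142 0.99098263]
```

View pics/top0.png

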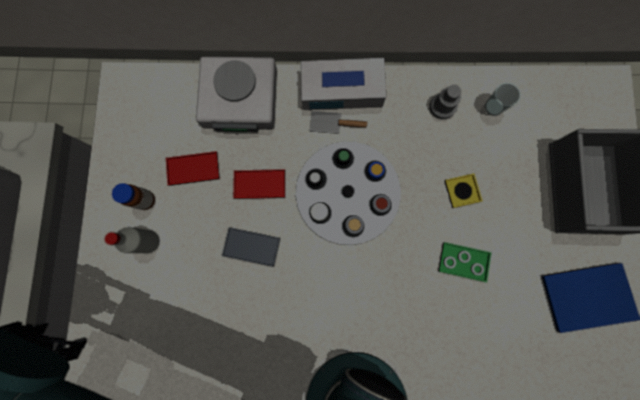

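View pics/scene0.png

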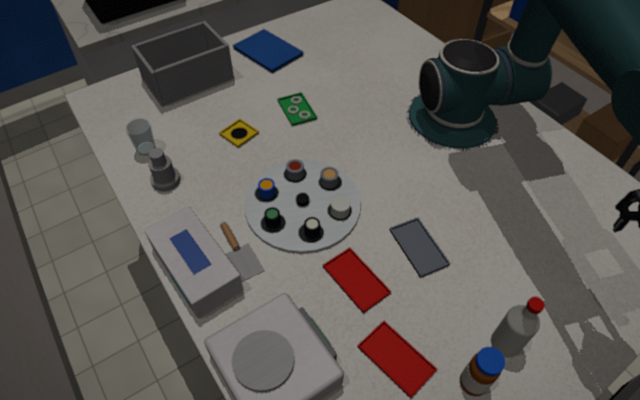

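The top view has world +x up and +y left. The pieces sit around the hub at (347,191): standard (375,170), rust (381,204), tan (353,225), blank (319,211), pale (316,178) and green (343,157). The red tray nearest the base is at (260,184), the metal tray at (250,247), and the yellow bay at (463,190).

```bash
cat > h.py <<'E'
import cv2,numpy as np
def cast(d,px,z):
    px=np.asarray(px,float).reshape(-1,1,2)
    u=cv2.undistortPoints(px,d['K'],d['distortion']).reshape(-1,2)
    v=np.c_[u,np.ones(len(u))]@d['R']; c=-d['R'].T@d['t']
    return c+v*((z-c[2])/v[:,2])[:,None]
def blob(d,near,lo,hi,win):
    hsv=cv2.cvtColor(d['color'],cv2.COLOR_RGB2HSV)
    m=cv2.inRange(hsv,np.array(lo),np.array(hi)); w=np.zeros_like(m); cv2.circle(w,near,win,255,-1); m&=w
    cs,_=cv2.findContours(m,cv2.RETR_EXTERNAL,cv2.CHAIN_APPROX_NONE)
    return max(cs,key=cv2.contourArea)
E
python3 - <<'E'
from h import *
for n,pts in(('top',dict(std=(375,170),rust=(381,204),tan=(353,225),blank=(319,211),pale=(316,178),green=(343,157),hub=(347,191),metal=(250,247),red=(260,184),bay=(463,190))),
 ('scene',dict(std=(266,185),rust=(294,163),tan=(330,178),pale=(312,222),green=(272,213),hub=(302,199),metal=(419,247),red=(356,280),bay=(239,132)))):
    d=dict(np.load(n+'0.npz')); h=cv2.cvtColor(d['color'],cv2.COLOR_RGB2HSV)
    print(n,{k:h[p[1],p[0]].tolist() for k,p in pts.items()})
    c=cv2.resize(d['color'][130:255,290:410] if n=='top' else d['color'][145:260,235:370],None,fx=5,fy=5,interpolation=cv2.INTER_CUBIC)
    cv2.imwrite(f'pics/{n}crop.png',c[:,:,::-1])
E
```

```text
top {'std': [21, 182, 119], 'rust': [4, 184, 75], 'tan': [19, 115, 120], 'blank': [120, 2, 125], 'pale': [40, 6, 125], 'green': [65, 103, 82], 'hub': [45, 30, 17], 'metal': [103, 29, 62], 'red': [1, 221, 97], 'bay': [150, 18, 14]}
scene {'std': [21, 244, 140], 'rust': [6, 240, 84], 'tan': [13, 62, 107], 'pale': [28, 22, 140], 'green': [66, 109, 91], 'hub': [120, 36, 21], 'metal': [109, 27, 76], 'red': [1, 221, 120], 'bay': [150, 43, 12]}
```

View pics/topcrop.png

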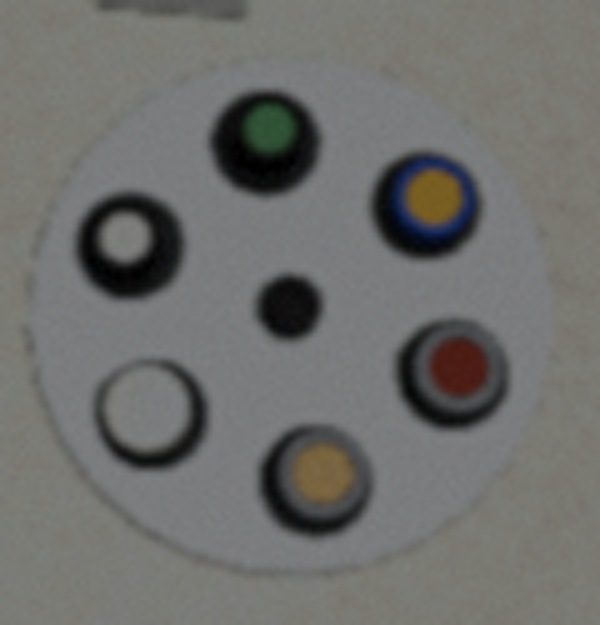

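```bash
python3 - <<'E'
from h import *
D={n:dict(np.load(n+'0.npz')) for n in('top','scene')}
C=dict(std=((375,170),(266,185),(15,120,60),(28,255,255)),rust=((381,204),(294,163),(0,130,40),(10,255,255)),tan=((353,225),(330,178),(10,60,75),(25,255,255)),
 pale=((316,178),(312,222),(0,0,80),(179,60,255)),green=((343,157),(272,213),(50,60,40),(80,255,255)),blank=((319,211),(341,209),(0,0,108),(179,40,255)))
def cen(c): m=cv2.moments(c); return m['m10']/m['m00'],m['m01']/m['m00']
W=[]
for k,(a,b,lo,hi) in C.items():
    z=.05 if k in('pale','green') else .046
    o=[]
    for n,p in(('top',a),('scene',b)):
        c=blob(D[n],p,lo,hi,11 if k=='blank' else 8); o.append((cast(D[n],cen(c),z)[0],cast(D[n],cen(c),z+.1)[0],cv2.contourArea(c)))
    (p,p2,A),(q,q2,B)=o
    # closest z
    e=(p-q)[:2]; g=((p2-p)-(q2-q))[:2]/.1; dz=-e@g/(g@g)
    print(k,p.round(4)[:2],q.round(4)[:2],A,B,'dz',dz.round(4))
T=dict(metal=((250,247),(419,247),(95,15,40),(125,60,90)),red=((260,184),(356,280),(0,150,50),(6,255,255)),bay=((463,190),(239,132),(22,120,50),(35,255,255)))
for k,(a,b,lo,hi) in T.items():
    for n,p in(('top',a),('scene',b)):
        c=cv2.convexHull(blob(D[n],p,lo,hi,36 if k!='bay' else 22)); w=cast(D[n],c.reshape(-1,2),.012)
        (cx,cy),s,ang=cv2.minAreaRect(np.float32(w[:,:2]*1000)); print(k,n,round(cx,1),round(cy,1),np.round(s,1),round(ang,1))
for n,p in(('top',(347,191)),('scene',(302,199))):
    c=blob(D[n],p,(0,0,0),(179,255,60),9); print('hub',n,cast(D[n],cen(c),.03)[0].round(4),cv2.contourArea(c))
E
```

```text
std [ 0.6353 -0.0504] [ 0.6357 -0.0481] 66.0 58.5 dz -0.0021
rust [ 0.539  -0.0639] [ 0.5385 -0.0627] 73.0 57.0 dz -0.0007
tan [0.478  0.0104] [0.4791 0.0154] 100.5 64.0 dz -0.0049
pale [0.608  0.1229] [0.6086 0.1253] 61.0 79.5 dz -0.0023
green [0.6722 0.043 ] [0.6734 0.0452] 67.5 83.5 dz -0.0027
blank [0.5125 0.1086] [0.5136 0.1145] 167.0 155.0 dz -0.0055
metal top 411.9 300.4 [148.4  79.2] 79.2
metal scene 414.3 305.4 [150.8  83.3] 79.6
red top 594.0 286.0 [ 80. 147.] 1.1
red scene 596.1 290.9 [ 84.2 151.1] 2.7
bay top 585.0 -298.9 [81.6 84.4] 14.3
bay scene 587.3 -295.8 [85.2 87.3] 13.9
hub top [0.5733 0.0296 0.03  ] 100.0
hub scene [0.5788 0.0369 0.03  ] 126.5
```

Call:
apply_moves:
  series:
    - [[0,0,0.149,0,0,0,1],[0,0,0.149,0,0,0,1],[0,0,0.149,0,0,0,1],[0,0,0.149,0,0,0,1],[0,0,0.149,0,0,0,1],[0,0,0.149,0,0,0,1],[0,0,0.149,0,0,0,1],[0,0,0.149,0,0,0,1]]
  force: 40

```text
clock: 0.9
tcp_pos: [0.2115, 0.6409, 0.2309]
tcp_rot: [0.0, 0.688, 0.726, -0.0]
contact_force: [0.0, -0.3, -0.8]
width: 0.0857
grasp_force: 0.0
```

```bash
cat > go.py <<'E'
import sys
from station import r
import numpy as np
from scipy.spatial.transform import Rotation as Ro
def go(*t):
    s=r.get_state(); w,x,y,z=s['tcp_rot']; R=Ro.from_quat([x,y,z,w])
    print('t',round(s['clock'],2),'tcp',np.round(s['tcp_pos'],4),'rotvec y-axis',R.as_matrix()[:,1].round(3),'z',R.as_matrix()[:,2].round(4),'F',np.round(s['contact_force'],1),'w',round(s['width'],4),'g',s['grasp_force'])
    print('cm',np.round(R.inv().apply(np.array(t)-s['tcp_pos'])*100,2))
if __name__=='__main__': go(*map(float,sys.argv[1:4]))
E
python3 go.py .6355 -.0493 .13
```

```text
t 0.9 tcp [0.2115 0.6409 0.2309] rotvec y-axis [ 0.999  0.054 -0.   ] z [-3.e-04 -7.e-04 -1.e+00] F [ 0.  -0.3 -0.8] w 0.0857 g 0.0
cm [-71.19  38.62  10.12]
```

Call:
apply_moves:
  series:
    - [[0,0,0,-4,2,0.2,1],[0,0,0,-4,2,0.2,1],[0,0,0,-4,2,0.2,1],[0,0,0,-4,2,0.2,1],[0,0,0,-4,2,0.2,1],[0,0,0,-4,2,0.2,1],[0,0,0,-4,2,0.2,1],[0,0,0,-4,2,0.2,1]]

```text
clock: 1.7
tcp_pos: [0.3909, 0.3295, 0.2151]
tcp_rot: [-0.0, 0.685, 0.728, -0.0]
contact_force: [0.8, -0.2, 0.3]
width: 0.0855
grasp_force: 0.0
```

Call:
apply_moves:
  series:
    - [[0,0,0,-4,2.2,0.2,1],[0,0,0,-4,2.2,0.2,1],[0,0,0,-4,2.2,0.2,1],[0,0,0,-4,2.2,0.2,1],[0,0,0,-4,2.2,0.2,1],[0,0,0,-4,2.2,0.2,1],[0,0,0,-4,2.2,0.2,1],[0,0,0,-4,2.2,0.2,1]]

```text
clock: 2.5
tcp_pos: [0.5859, 0.0204, 0.199]
tcp_rot: [-0.0, 0.686, 0.728, -0.0]
contact_force: [0.4, 1.3, 0.0]
width: 0.0857
grasp_force: 0.0
```

```bash
python3 go.py .6355 -.0493 .13; python3 - <<'E'
from station import r
import cv2,numpy as np
d=r.snapshot('wrist'); cv2.imwrite('pics/w1.png',d['color'][:,:,::-1]); np.savez('w1.npz',**d)
E
```

```text
t 2.5 tcp [0.5859 0.0204 0.199 ] rotvec y-axis [ 0.998  0.06  -0.   ] z [-2.e-04  0.e+00 -1.e+00] F [0.4 1.3 0. ] w 0.0857 g 0.0
cm [-7.25  4.53  6.9 ]
```

View pics/w1.png

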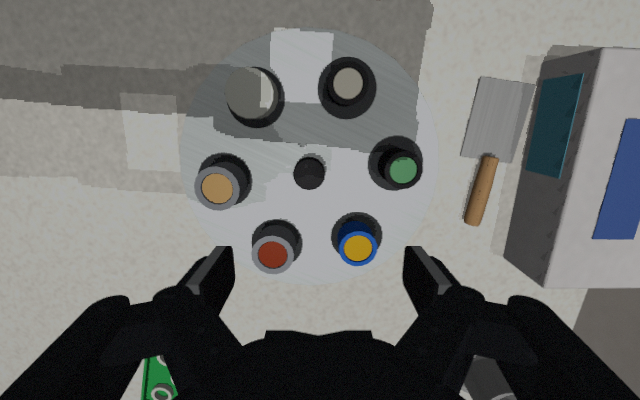

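Wrist view: standard (357,248), rust (272,254), tan (217,188), green (403,170), pale (348,84), and the hub at (309,172). I'll measure all of them from here.

```bash
python3 - <<'E'
from h import *
d=dict(np.load('w1.npz'))
for k,p,lo,hi,z in(('std',(357,248),(15,120,60),(28,255,255),.046),('rust',(272,254),(0,130,40),(10,255,255),.046),('tan',(217,188),(8,60,75),(25,255,255),.046),('green',(403,170),(50,60,40),(80,255,255),.05),('pale',(348,84),(0,0,80),(179,60,255),.05),('hub',(309,172),(0,0,0),(179,255,60),.03)):
    c=blob(d,p,lo,hi,22); m=cv2.moments(c); print(k,cast(d,(m['m10']/m['m00'],m['m01']/m['m00']),z)[0].round(4),m['m00'])
E
python3 go.py .6355 -.0493 .06
```

```text
std [ 0.6364 -0.0476  0.046 ] 517.5
rust [ 0.5403 -0.0613  0.046 ] 539.5
tan [0.48   0.0129 0.046 ] 693.5
green [0.6737 0.0448 0.05  ] 568.5
pale [0.6096 0.1247 0.05  ] 677.5
hub [0.5766 0.0322 0.03  ] 755.0
t 2.55 tcp [0.5882 0.0159 0.1981] rotvec y-axis [ 0.998  0.058 -0.001] z [-4.0e-04 -1.9e-03 -1.0e+00] F [-1.5 -5.1 -1.9] w 0.0853 g 0.0
cm [-6.75  4.36 13.82]
```

Call:
apply_moves:
  series:
    - [[0,0,0,-3.2,2,2,1],[0,0,0,-3.2,2.3,2,1],[0,0,0,0,0,3,1],[0,0,0,0,0,3,1],[0,0,0,0,0,0,1],[0,0,0,0,0,0,1]]

```text
clock: 3.15
tcp_pos: [0.632, -0.0389, 0.0998]
tcp_rot: [-0.0, 0.686, 0.728, -0.0]
contact_force: [0.1, 0.3, 0.5]
width: 0.0855
grasp_force: 0.0
```

```bash
python3 go.py .636 -.048 .022
```

```text
t 3.15 tcp [ 0.632  -0.0389  0.0998] rotvec y-axis [ 0.998  0.06  -0.001] z [-7.e-04  0.e+00 -1.e+00] F [0.1 0.3 0.5] w 0.0855 g 0.0
cm [-0.94  0.35  7.78]
```

Call:
apply_moves:
  series:
    - [[0,0,0,-0.9,0.4,1.5,1],[0,0,0,0,0,2,1],[0,0,0,0,0,2,1],[0,0,0,0,0,1.3,1],[0,0,0,0,0,0.6,1],[0,0,0,0,0,0.3,1],[0,0,0,0,0,0,1],[0,0,0,0,0,0,1]]

```text
clock: 3.95
tcp_pos: [0.6371, -0.0478, 0.0232]
tcp_rot: [0.0, 0.686, 0.728, 0.0]
contact_force: [0.8, -0.9, 0.7]
width: 0.0854
grasp_force: 0.0
```

Call:
apply_moves:
  series:
    - [[0,0,0,0,0,0,-0.2],[0,0,0,0,0,0,-0.2],[0,0,0,0,0,0,-0.2],[0,0,0,0,0,0,-0.2],[0,0,0,0,0,0,-0.2],[0,0,0,0,0,0,-0.2],[0,0,0,0,0,0,-0.2],[0,0,0,0,0,0,-0.2]]
  force: 35

```text
clock: 4.75
tcp_pos: [0.6369, -0.0478, 0.0228]
tcp_rot: [0.0, 0.686, 0.728, 0.0]
contact_force: [-1.3, -0.2, 4.6]
width: 0.0428
grasp_force: 35.9
```

```bash
python3 go.py .636 -.048 .022
```

```text
t 4.75 tcp [ 0.6369 -0.0478  0.0228] rotvec y-axis [0.998 0.06  0.001] z [ 6.e-04 -1.e-04 -1.e+00] F [-1.3 -0.2  4.6] w 0.0428 g 35.86843729019165
cm [-0.02 -0.09  0.08]
```

Call:
apply_moves:
  series:
    - [[0,0,0,0,0,-1,-0.2],[0,0,0,0,0,-2,-0.2],[0,0,0,0,0,-2.5,-0.2],[0,0,0,0,0,-1.5,-0.2],[0,0,0,-2,-0.5,0,-0.2],[0,0,0,-3,-0.8,0,-0.2],[0,0,0,-4,-1,0,-0.2],[0,0,0,-4,-1,0,-0.2]]

```text
clock: 5.55
tcp_pos: [0.611, -0.1805, 0.0925]
tcp_rot: [-0.0, 0.685, 0.728, -0.0]
contact_force: [0.3, -0.5, -0.8]
width: 0.043
grasp_force: 35.8
```

Call:
apply_moves:
  series:
    - [[0,0,0,-4,-1,0,-0.2],[0,0,0,-3.5,-1,0,-0.2],[0,0,0,-2.5,-0.8,0,-0.2],[0,0,0,-1.5,-0.5,0,-0.2],[0,0,0,0,0,0,-0.2],[0,0,0,0,0,0,-0.2]]

```text
clock: 6.15
tcp_pos: [0.5856, -0.2957, 0.0922]
tcp_rot: [-0.0, 0.686, 0.728, 0.0]
contact_force: [0.6, 0.6, -1.4]
width: 0.0429
grasp_force: 35.8
```

```bash
python3 go.py .586 -.2975 .0148; python3 - <<'E'
from station import r
import cv2,numpy as np
from h import *
d=r.snapshot('top'); np.savez('top1.npz',**d); cv2.imwrite('pics/t1.png',cv2.resize(d['color'][120:300,220:540],None,fx=2.5,fy=2.5)[:,:,::-1])
E
```

```text
t 6.15 tcp [ 0.5856 -0.2957  0.0922] rotvec y-axis [ 0.998  0.06  -0.   ] z [-1.e-04  4.e-04 -1.e+00] F [ 0.6  0.6 -1.4] w 0.0429 g 35.75109779834747
cm [-0.19  0.03  7.74]
```

View pics/t1.png

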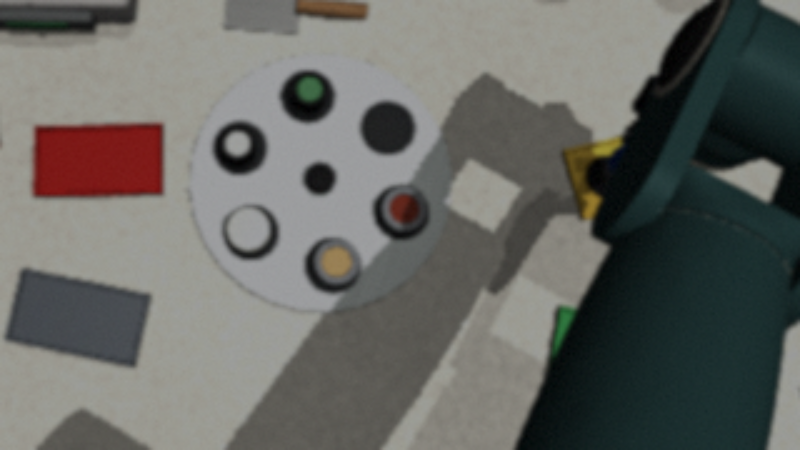

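The standard's seat is empty (387,127 in the crop), the other pieces haven't moved, and the arm is over the bay. Lowering now.

Call:
apply_moves:
  series:
    - [[0,0,0,-0.2,0,1.5,-0.2],[0,0,0,0,0,2,-0.2],[0,0,0,0,0,2,-0.2],[0,0,0,0,0,1,-0.2],[0,0,0,0,0,0.4,-0.2],[0,0,0,0,0,0.3,-0.2],[0,0,0,0,0,0,-0.2],[0,0,0,0,0,0,-0.2]]

```text
clock: 7.0
tcp_pos: [0.5859, -0.2984, 0.0211]
tcp_rot: [0.001, 0.686, 0.728, 0.0]
contact_force: [-0.4, 0.2, -0.6]
width: 0.0426
grasp_force: 35.8
```

Call:
apply_moves:
  series:
    - [[0,0,0,0,0,0.2,-0.2],[0,0,0,0,0,0.1,-0.2],[0,0,0,0,0,0.1,-0.2],[0,0,0,0,0,0,-0.2],[0,0,0,0,0,0,-0.2]]

```text
clock: 7.5
tcp_pos: [0.5856, -0.2983, 0.0163]
tcp_rot: [0.0, 0.686, 0.728, -0.0]
contact_force: [0.5, -0.6, -0.9]
width: 0.0429
grasp_force: 35.8
```

Call:
apply_moves:
  series:
    - [[0,0,0,0,0,0.05,-0.2],[0,0,0,0,0,0.05,-0.2],[0,0,0,0,0,0.05,-0.2],[0,0,0,0,0,0,-0.2],[0,0,0,0,0,0,-0.2]]

```text
clock: 8.0
tcp_pos: [0.5856, -0.2983, 0.0149]
tcp_rot: [0.0, 0.686, 0.728, 0.0]
contact_force: [0.2, 0.7, -0.4]
width: 0.043
grasp_force: 35.8
```

Call:
apply_moves:
  series:
    - [[0,0,0,0,0,0.05,-0.2],[0,0,0,0,0,0,-0.2],[0,0,0,0,0,0,-0.2]]

```text
clock: 8.3
tcp_pos: [0.5856, -0.2983, 0.0148]
tcp_rot: [0.0, 0.686, 0.728, 0.0]
contact_force: [-2.7, 1.3, 6.0]
width: 0.0427
grasp_force: 36.3
```

Call:
apply_moves:
  series:
    - [[0,0,0,0,0,0.05,-0.2],[0,0,0,0,0,0,-0.2],[0,0,0,0,0,0,-0.2]]

```text
clock: 8.6
tcp_pos: [0.5857, -0.2983, 0.0148]
tcp_rot: [0.0, 0.686, 0.728, 0.0]
contact_force: [-6.1, 2.6, 9.8]
width: 0.0429
grasp_force: 36.8
```

Contact is at the expected height. Releasing.

Call:
apply_moves:
  series:
    - [[0,0,0,0,0,-0.03,0.3],[0,0,0,0,0,0,0.3],[0,0,0,0,0,0,0.4],[0,0,0,0,0,0,0.6],[0,0,0,0,0,0,0.6]]

```text
clock: 9.1
tcp_pos: [0.5855, -0.2982, 0.014]
tcp_rot: [-0.0, 0.686, 0.728, -0.0]
contact_force: [-0.7, -0.4, -0.5]
width: 0.0684
grasp_force: 0.0
```

Call:
apply_moves:
  series:
    - [[0,0,0,0,0,-0.5,1],[0,0,0,0,0,-1,1],[0,0,0,0,0,-2,1],[0,0,0,0,0,-2.5,1],[0,0,0,0,0,-2.5,1],[0,0,0,3,0,-1,1],[0,0,0,4,0,0,1],[0,0,0,4,0,0,1]]

```text
clock: 9.9
tcp_pos: [0.579, -0.1876, 0.1106]
tcp_rot: [0.001, 0.686, 0.728, 0.0]
contact_force: [1.6, -0.4, 0.2]
width: 0.0855
grasp_force: 0.0
```

```bash
python3 go.py .5397 -.062 .07; python3 - <<'E'
from station import r
import cv2,numpy as np
d=r.snapshot('wrist'); cv2.imwrite('pics/w2.png',d['color'][:,:,::-1])
E
```

```text
t 9.9 tcp [ 0.579  -0.1876  0.1106] rotvec y-axis [0.998 0.059 0.002] z [ 1.6e-03 -5.0e-04 -1.0e+00] F [ 1.6 -0.4  0.2] w 0.0855 g 0.0
cm [12.78 -3.18  4.05]
```

View pics/w2.png

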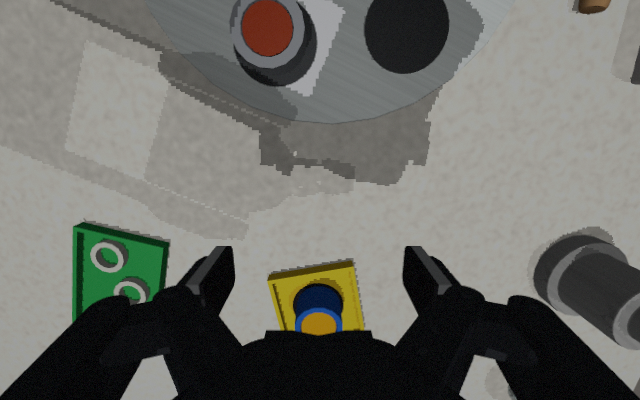

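The standard stands upright in the yellow bay (319,320). Rust is next.

Call:
apply_moves:
  series:
    - [[0,0,0,4,-1,0,1],[0,0,0,4,-1,0,1],[0,0,0,3,-1,1,1],[0,0,0,1.2,-0.2,2,1],[0,0,0,0,0,1,1],[0,0,0,0,0,0,1],[0,0,0,0,0,0,1]]

```text
clock: 10.65
tcp_pos: [0.5402, -0.0694, 0.0699]
tcp_rot: [0.0, 0.686, 0.728, 0.0]
contact_force: [-0.0, -0.7, 0.9]
width: 0.0853
grasp_force: 0.0
```

```bash
python3 go.py .5397 -.062 .0228
```

```text
t 10.65 tcp [ 0.5402 -0.0694  0.0699] rotvec y-axis [0.998 0.059 0.   ] z [ 5.e-04 -2.e-04 -1.e+00] F [-0.  -0.7  0.9] w 0.0853 g 0.0
cm [ 0.74 -0.01  4.71]
```

Call:
apply_moves:
  series:
    - [[0,0,0,0.7,0,1,1],[0,0,0,0,0,1.5,1],[0,0,0,0,0,1.2,1],[0,0,0,0,0,0.7,1],[0,0,0,0,0,0.3,1],[0,0,0,0,0,0,1],[0,0,0,0,0,0,1]]

```text
clock: 11.35
tcp_pos: [0.5395, -0.0617, 0.0225]
tcp_rot: [0.0, 0.686, 0.728, 0.0]
contact_force: [1.0, -0.0, 0.3]
width: 0.0854
grasp_force: 0.0
```

Call:
apply_moves:
  series:
    - [[0,0,0,0,0,0,-0.2],[0,0,0,0,0,0,-0.2],[0,0,0,0,0,0,-0.2],[0,0,0,0,0,0,-0.2],[0,0,0,0,0,0,-0.2],[0,0,0,0,0,0,-0.2],[0,0,0,0,0,0,-0.2]]
  force: 40

```text
clock: 12.05
tcp_pos: [0.5396, -0.0617, 0.0227]
tcp_rot: [0.0, 0.686, 0.728, 0.0]
contact_force: [-1.3, 0.4, 5.2]
width: 0.0478
grasp_force: 41.5
```

```bash
python3 go.py .4195 .3374 .015
```

```text
t 12.05 tcp [ 0.5396 -0.0617  0.0227] rotvec y-axis [0.998 0.06  0.001] z [ 8.e-04 -1.e-04 -1.e+00] F [-1.3  0.4  5.2] w 0.0478 g 41.485825181007385
cm [40.56 -9.59  0.75]
```

Call:
apply_moves:
  series:
    - [[0,0,0,0,0,-1,-0.2],[0,0,0,0,0,-2,-0.2],[0,0,0,0,0,-3,-0.2],[0,0,0,0,0,-3,-0.2],[0,0,0,1.6,-0.4,0,-0.2],[0,0,0,3,-0.7,0,-0.2],[0,0,0,4,-0.9,0,-0.2],[0,0,0,4,-1,0,-0.2]]

```text
clock: 12.85
tcp_pos: [0.5007, 0.0636, 0.1117]
tcp_rot: [-0.0, 0.686, 0.728, -0.0]
contact_force: [0.5, -0.0, -1.7]
width: 0.0476
grasp_force: 41.8
```

Call:
apply_moves:
  series:
    - [[0,0,0,4,-1,0,-0.2],[0,0,0,4,-1,0,-0.2],[0,0,0,4,-1,0,-0.2],[0,0,0,4,-1,0,-0.2],[0,0,0,4,-1,0,-0.2],[0,0,0,4,-1,0,-0.2],[0,0,0,2.5,-0.4,0,-0.2],[0,0,0,1.5,-0.2,0,-0.2]]

```text
clock: 13.65
tcp_pos: [0.4178, 0.3396, 0.1116]
tcp_rot: [-0.0, 0.685, 0.729, -0.0]
contact_force: [0.3, -1.2, -2.2]
width: 0.0477
grasp_force: 41.8
```

Call:
apply_moves:
  series:
    - [[0,0,0,0,0,1,-0.2],[0,0,0,0,0,2,-0.2],[0,0,0,0,0,2,-0.2],[0,0,0,0,0,1,-0.2],[0,0,0,0,0,0,-0.2],[0,0,0,0,0,0,-0.2]]

```text
clock: 14.25
tcp_pos: [0.4195, 0.3375, 0.0525]
tcp_rot: [0.0, 0.686, 0.728, 0.0]
contact_force: [0.2, -0.3, -1.1]
width: 0.0476
grasp_force: 41.8
```

```bash
python3 go.py .4195 .3374 .0147
```

```text
t 14.25 tcp [0.4195 0.3375 0.0525] rotvec y-axis [0.998 0.059 0.   ] z [ 2.e-04  0.e+00 -1.e+00] F [ 0.2 -0.3 -1.1] w 0.0476 g 41.75217390060425
cm [-0.01  0.    3.78]
```

Call:
apply_moves:
  series:
    - [[0,0,0,0,0,1.2,-0.2],[0,0,0,0,0,1.2,-0.2],[0,0,0,0,0,0.7,-0.2],[0,0,0,0,0,0.4,-0.2],[0,0,0,0,0,0.1,-0.2],[0,0,0,0,0,0.1,-0.2],[0,0,0,0,0,0,-0.2],[0,0,0,0,0,0,-0.2]]

```text
clock: 15.05
tcp_pos: [0.4193, 0.338, 0.0154]
tcp_rot: [0.0, 0.686, 0.728, 0.0]
contact_force: [0.2, -0.3, -1.9]
width: 0.0478
grasp_force: 41.8
```

Call:
apply_moves:
  series:
    - [[0,0,0,0,0,0.05,-0.2],[0,0,0,0,0,0.05,-0.2],[0,0,0,0,0,0.05,-0.2],[0,0,0,0,0,0,-0.2],[0,0,0,0,0,0,-0.2]]

```text
clock: 15.55
tcp_pos: [0.4193, 0.338, 0.0147]
tcp_rot: [0.0, 0.686, 0.728, 0.0]
contact_force: [-5.3, -3.6, 12.0]
width: 0.048
grasp_force: 43.2
```

Call:
apply_moves:
  series:
    - [[0,0,0,0,0,-0.05,0.3],[0,0,0,0,0,0,0.4],[0,0,0,0,0,0,0.6],[0,0,0,0,0,0,0.8],[0,0,0,0,0,0,0.8]]

```text
clock: 16.05
tcp_pos: [0.4191, 0.3379, 0.014]
tcp_rot: [-0.0, 0.686, 0.728, -0.0]
contact_force: [0.4, -0.4, -0.4]
width: 0.0772
grasp_force: 0.0
```

Call:
apply_moves:
  series:
    - [[0,0,0,0,0,-0.5,1],[0,0,0,0,0,-1,1],[0,0,0,0,0,-2.5,1],[0,0,0,0,0,-3,1],[0,0,0,-2,0,-2,1],[0,0,0,-4,0.5,0,1],[0,0,0,-4,0.5,0,1],[0,0,0,-4,0.5,0,1]]

```text
clock: 16.85
tcp_pos: [0.4426, 0.1978, 0.1053]
tcp_rot: [0.0, 0.685, 0.728, 0.001]
contact_force: [0.8, -0.6, 0.7]
width: 0.0853
grasp_force: 0.0
```

```bash
python3 go.py .479 .013 .07; python3 - <<'E'
from station import r
import cv2,numpy as np
d=r.snapshot('top'); np.savez('top2.npz',**d); cv2.imwrite('pics/t2.png',cv2.resize(d['color'][120:300,200:520],None,fx=2.5,fy=2.5)[:,:,::-1])
E
```

```text
t 16.85 tcp [0.4426 0.1978 0.1053] rotvec y-axis [0.998 0.061 0.001] z [ 1.3e-03  5.0e-04 -1.0e+00] F [ 0.8 -0.6  0.7] w 0.0853 g 0.0
cm [-18.67   2.51   3.53]
```

View pics/t2.png

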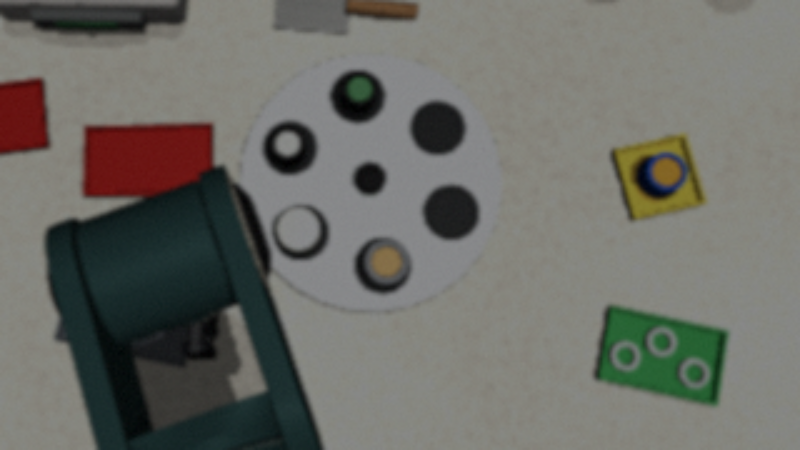

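The standard is centred in the bay (660,172) and the wheel is undisturbed. On to tan.

Call:
apply_moves:
  series:
    - [[0,0,0,-4,0.6,0,1],[0,0,0,-4,0.6,0,1],[0,0,0,-4,0.6,0,1],[0,0,0,-3.5,0.5,0.5,1],[0,0,0,-2.5,0.2,1.5,1],[0,0,0,0,0,1.5,1],[0,0,0,0,0,0,1],[0,0,0,0,0,0,1]]

```text
clock: 17.7
tcp_pos: [0.4782, 0.0215, 0.0696]
tcp_rot: [-0.0, 0.685, 0.728, 0.0]
contact_force: [0.8, -0.4, -0.3]
width: 0.0853
grasp_force: 0.0
```

```bash
python3 go.py .479 .013 .0226
```

```text
t 17.7 tcp [0.4782 0.0215 0.0696] rotvec y-axis [ 0.998  0.06  -0.   ] z [-1.e-04  2.e-04 -1.e+00] F [ 0.8 -0.4 -0.3] w 0.0853 g 0.0
cm [-0.85  0.03  4.7 ]
```

Call:
apply_moves:
  series:
    - [[0,0,0,-0.8,0,1,1],[0,0,0,0,0,1.5,1],[0,0,0,0,0,1.2,1],[0,0,0,0,0,0.7,1],[0,0,0,0,0,0.3,1],[0,0,0,0,0,0,1],[0,0,0,0,0,0,1]]

```text
clock: 18.4
tcp_pos: [0.4789, 0.0129, 0.0224]
tcp_rot: [0.0, 0.686, 0.728, 0.0]
contact_force: [-0.6, -0.4, 0.8]
width: 0.0853
grasp_force: 0.0
```

Call:
apply_moves:
  series:
    - [[0,0,0,0,0,0,-0.2],[0,0,0,0,0,0,-0.2],[0,0,0,0,0,0,-0.2],[0,0,0,0,0,0,-0.2],[0,0,0,0,0,0,-0.2],[0,0,0,0,0,0,-0.2],[0,0,0,0,0,0,-0.2]]

```text
clock: 19.1
tcp_pos: [0.479, 0.0129, 0.0227]
tcp_rot: [0.0, 0.686, 0.728, 0.0]
contact_force: [-2.3, -0.9, 5.3]
width: 0.0477
grasp_force: 41.4
```

```bash
python3 go.py .4065 .2686 .0146
```

```text
t 19.1 tcp [0.479  0.0129 0.0227] rotvec y-axis [0.998 0.06  0.001] z [ 7.e-04 -0.e+00 -1.e+00] F [-2.3 -0.9  5.3] w 0.0477 g 41.420050263404846
cm [25.96 -5.71  0.8 ]
```

Call:
apply_moves:
  series:
    - [[0,0,0,0,0,-1,-0.2],[0,0,0,0,0,-2,-0.2],[0,0,0,0,0,-3,-0.2],[0,0,0,0,0,-3,-0.2],[0,0,0,1.5,-0.3,0,-0.2],[0,0,0,3,-0.7,0,-0.2],[0,0,0,4,-0.9,0,-0.2],[0,0,0,4,-0.9,0,-0.2]]

```text
clock: 19.9
tcp_pos: [0.4427, 0.137, 0.1127]
tcp_rot: [0.0, 0.686, 0.728, 0.0]
contact_force: [0.5, 0.6, -1.7]
width: 0.048
grasp_force: 41.8
```

Call:
apply_moves:
  series:
    - [[0,0,0,4,-0.9,0,-0.2],[0,0,0,4,-0.9,0,-0.2],[0,0,0,3,-0.7,0,-0.2],[0,0,0,1.5,-0.3,0,-0.2],[0,0,0,1,-0.1,0,-0.2],[0,0,0,0,0,2,-0.2],[0,0,0,0,0,3,-0.2],[0,0,0,0,0,0,-0.2]]

```text
clock: 20.7
tcp_pos: [0.4048, 0.2678, 0.059]
tcp_rot: [-0.001, 0.686, 0.728, -0.003]
contact_force: [-0.1, 0.3, -1.2]
width: 0.0477
grasp_force: 42.0
```

```bash
python3 go.py .4065 .2686 .0147; python3 - <<'E'
from station import r
import cv2,numpy as np
d=r.snapshot('scene'); cv2.imwrite('pics/s3.png',cv2.resize(d['color'][100:330,220:480],None,fx=2.5,fy=2.5)[:,:,::-1])
E
```

```text
t 20.7 tcp [0.4048 0.2678 0.059 ] rotvec y-axis [ 0.998  0.06  -0.005] z [-0.0045 -0.0027 -1.    ] F [-0.1  0.3 -1.2] w 0.0477 g 42.04013764858246
cm [0.08 0.2  4.43]
```

View pics/s3.png

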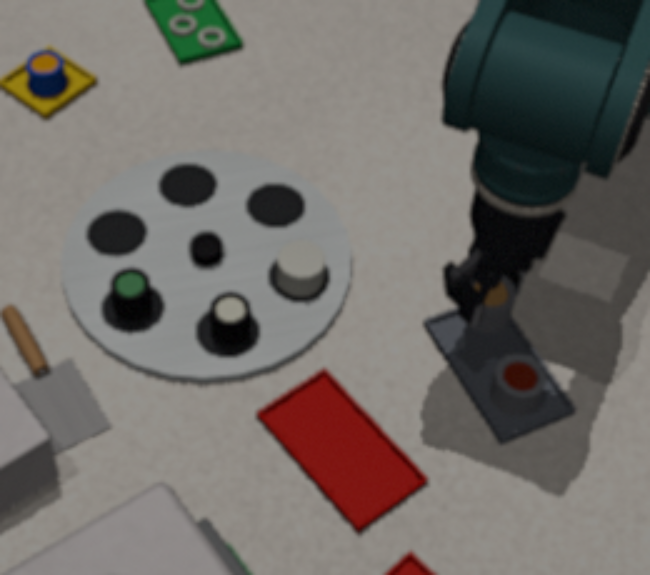

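Rust is upright inside the metal tray (520,385), and tan is above its free half. Lowering.

Call:
apply_moves:
  series:
    - [[0,0,0,0,0.1,1.2,-0.2],[0,0,0,0,0,1.2,-0.2],[0,0,0,0,0,0.7,-0.2],[0,0,0,0,0,0.4,-0.2],[0,0,0,0,0,0,-0.2],[0,0,0,0,0,0,-0.2]]

```text
clock: 21.35
tcp_pos: [0.4074, 0.2691, 0.0274]
tcp_rot: [0.0, 0.686, 0.728, 0.0]
contact_force: [0.2, 0.9, -2.0]
width: 0.0478
grasp_force: 42.0
```

```bash
python3 go.py .4065 .2686 .0147
```

```text
t 21.35 tcp [0.4074 0.2691 0.0274] rotvec y-axis [0.998 0.06  0.   ] z [ 3.e-04  1.e-04 -1.e+00] F [ 0.2  0.9 -2. ] w 0.0478 g 42.047136425971985
cm [-0.05 -0.09  1.27]
```

Call:
apply_moves:
  series:
    - [[0,0,0,0,0,0.5,-0.2],[0,0,0,0,0,0.4,-0.2],[0,0,0,0,0,0.2,-0.2],[0,0,0,0,0,0.1,-0.2],[0,0,0,0,0,0,-0.2],[0,0,0,0,0,0,-0.2]]

```text
clock: 21.95
tcp_pos: [0.4073, 0.2691, 0.0152]
tcp_rot: [0.0, 0.686, 0.728, 0.0]
contact_force: [0.1, -0.8, -2.3]
width: 0.0476
grasp_force: 42.4
```

Call:
apply_moves:
  series:
    - [[0,0,0,0,0,0.05,-0.2],[0,0,0,0,0,0.05,-0.2],[0,0,0,0,0,0.03,-0.2],[0,0,0,0,0,0,-0.2],[0,0,0,0,0,0,-0.2]]

```text
clock: 22.45
tcp_pos: [0.4074, 0.2691, 0.0147]
tcp_rot: [0.0, 0.686, 0.728, 0.0]
contact_force: [-5.5, -3.4, 10.3]
width: 0.0477
grasp_force: 43.5
```

Call:
apply_moves:
  series:
    - [[0,0,0,0,0,-0.05,0.3],[0,0,0,0,0,0,0.4],[0,0,0,0,0,0,0.6],[0,0,0,0,0,0,0.8],[0,0,0,0,0,0,0.8]]

```text
clock: 22.95
tcp_pos: [0.4072, 0.269, 0.0142]
tcp_rot: [-0.0, 0.686, 0.728, -0.0]
contact_force: [0.6, -0.3, -0.8]
width: 0.077
grasp_force: 0.0
```

Call:
apply_moves:
  series:
    - [[0,0,0,0,0,-0.5,1],[0,0,0,0,0,-1,1],[0,0,0,0,0,-2.5,1],[0,0,0,0,0,-3,1],[0,0,0,0,1,-2,1],[0,0,0,-2,3,0,1],[0,0,0,-2.5,3.5,0,1],[0,0,0,-2.5,3.5,0,1]]

```text
clock: 23.75
tcp_pos: [0.5226, 0.2051, 0.1057]
tcp_rot: [0.0, 0.685, 0.728, 0.001]
contact_force: [-0.1, 0.6, 0.4]
width: 0.0853
grasp_force: 0.0
```

```bash
python3 go.py .609 .1245 .075
```

```text
t 23.75 tcp [0.5226 0.2051 0.1057] rotvec y-axis [0.998 0.061 0.002] z [ 1.5e-03  5.0e-04 -1.0e+00] F [-0.1  0.6  0.4] w 0.0853 g 0.0
cm [-8.57  8.13  3.08]
```

Call:
apply_moves:
  series:
    - [[0,0,0,-3,3,0,1],[0,0,0,-3,3,0.5,1],[0,0,0,-2,2,1,1],[0,0,0,0,0,1,1],[0,0,0,0,0,0,1],[0,0,0,0,0,0,1],[0,0,0,0,0,0,1]]

```text
clock: 24.45
tcp_pos: [0.6056, 0.1315, 0.0803]
tcp_rot: [0.0, 0.685, 0.728, 0.0]
contact_force: [-0.5, 0.1, 0.1]
width: 0.0851
grasp_force: 0.0
```

```bash
python3 go.py .609 .1245 .024; python3 - <<'E'
from station import r
from h import *
d=r.snapshot('top'); np.savez('top3.npz',**d); cv2.imwrite('pics/t3.png',cv2.resize(d['color'][120:300,150:470],None,fx=2.5,fy=2.5)[:,:,::-1])
E
```

```text
t 24.45 tcp [0.6056 0.1315 0.0803] rotvec y-axis [0.998 0.061 0.001] z [ 1.e-03  2.e-04 -1.e+00] F [-0.5  0.1  0.1] w 0.0851 g 0.0
cm [-0.72  0.29  5.63]
```

View pics/t3.png

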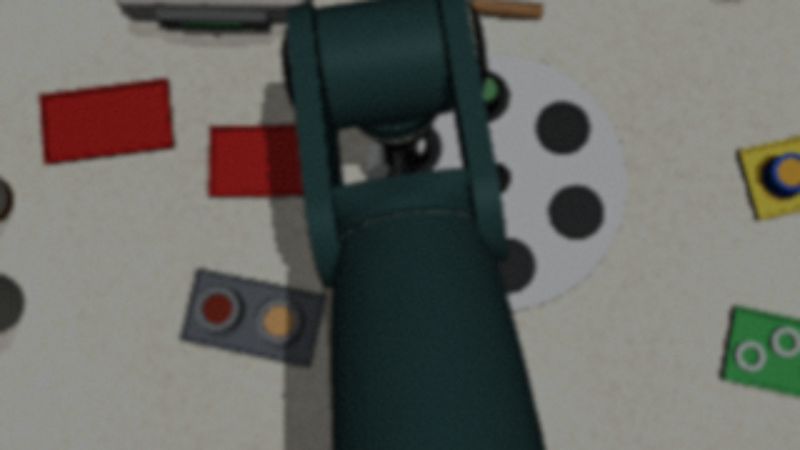

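Rust (218,308) and tan (279,321) both stand properly in the metal tray. Grasping pale.

Call:
apply_moves:
  series:
    - [[0,0,0,-0.7,0.3,1,1],[0,0,0,0,0,2,1],[0,0,0,0,0,1.6,1],[0,0,0,0,0,0.8,1],[0,0,0,0,0,0.3,1],[0,0,0,0,0,0,1],[0,0,0,0,0,0,1]]

```text
clock: 25.2
tcp_pos: [0.6096, 0.124, 0.023]
tcp_rot: [0.0, 0.686, 0.728, 0.0]
contact_force: [-0.1, 0.3, -0.2]
width: 0.0853
grasp_force: 0.0
```

Call:
apply_moves:
  series:
    - [[0,0,0,0,0,0,-0.3],[0,0,0,0,0,0,-0.3],[0,0,0,0,0,0,-0.3],[0,0,0,0,0,0,-0.3],[0,0,0,0,0,0,-0.3],[0,0,0,0,0,0,-0.3],[0,0,0,0,0,0,-0.3],[0,0,0,0,0,0,-0.3]]
  force: 30

```text
clock: 26.0
tcp_pos: [0.6095, 0.1239, 0.0228]
tcp_rot: [0.0, 0.686, 0.728, 0.0]
contact_force: [-1.2, 0.1, 5.5]
width: 0.0393
grasp_force: 30.4
```

```bash
python3 go.py .594 .3235 .0147
```

```text
t 26.0 tcp [0.6095 0.1239 0.0228] rotvec y-axis [0.998 0.06  0.001] z [ 6.e-04  1.e-04 -1.e+00] F [-1.2  0.1  5.5] w 0.0393 g 30.368292331695557
cm [20.01 -0.35  0.81]
```

Call:
apply_moves:
  series:
    - [[0,0,0,0,0,-1,-0.3],[0,0,0,0,0,-2,-0.3],[0,0,0,0,0,-3,-0.3],[0,0,0,2,0,-1,-0.3],[0,0,0,4,-0.1,0,-0.3],[0,0,0,4,-0.1,0,-0.3],[0,0,0,4,-0.1,0,-0.3],[0,0,0,3,-0.1,0,-0.3]]

```text
clock: 26.8
tcp_pos: [0.5946, 0.2955, 0.0928]
tcp_rot: [-0.0, 0.685, 0.728, 0.0]
contact_force: [1.1, -0.9, -0.1]
width: 0.0392
grasp_force: 30.3
```

Call:
apply_moves:
  series:
    - [[0,0,0,2,0,0,-0.3],[0,0,0,1,0,0,-0.3],[0,0,0,0,0,1.5,-0.3],[0,0,0,0,0,2,-0.3],[0,0,0,0,0,0.5,-0.3],[0,0,0,0,0,0,-0.3],[0,0,0,0,0,0,-0.3]]

```text
clock: 27.5
tcp_pos: [0.5937, 0.3227, 0.0528]
tcp_rot: [0.0, 0.686, 0.728, 0.0]
contact_force: [-0.5, 0.1, 0.2]
width: 0.0392
grasp_force: 30.3
```

```bash
python3 go.py .594 .3235 .0148
```

```text
t 27.5 tcp [0.5937 0.3227 0.0528] rotvec y-axis [0.998 0.059 0.   ] z [ 4.e-04  1.e-04 -1.e+00] F [-0.5  0.1  0.2] w 0.0392 g 30.317110419273376
cm [0.08 0.03 3.8 ]
```

Call:
apply_moves:
  series:
    - [[0,0,0,0,0,1.2,-0.3],[0,0,0,0,0,1.2,-0.3],[0,0,0,0,0,0.7,-0.3],[0,0,0,0,0,0.4,-0.3],[0,0,0,0,0,0.1,-0.3],[0,0,0,0,0,0.1,-0.3],[0,0,0,0,0,0,-0.3],[0,0,0,0,0,0,-0.3]]

```text
clock: 28.3
tcp_pos: [0.5935, 0.3234, 0.0156]
tcp_rot: [0.0, 0.686, 0.728, 0.0]
contact_force: [0.2, -0.4, -1.0]
width: 0.039
grasp_force: 30.3
```

Call:
apply_moves:
  series:
    - [[0,0,0,0,0,0.05,-0.3],[0,0,0,0,0,0.05,-0.3],[0,0,0,0,0,0.05,-0.3],[0,0,0,0,0,0,-0.3],[0,0,0,0,0,0,-0.3]]

```text
clock: 28.8
tcp_pos: [0.5934, 0.3234, 0.0147]
tcp_rot: [0.0, 0.686, 0.728, 0.0]
contact_force: [-3.3, -2.3, 7.7]
width: 0.0391
grasp_force: 31.1
```

Call:
apply_moves:
  series:
    - [[0,0,0,0,0,-0.05,0.2],[0,0,0,0,0,0,0.3],[0,0,0,0,0,0,0.6],[0,0,0,0,0,0,0.8],[0,0,0,0,0,0,0.8]]

```text
clock: 29.3
tcp_pos: [0.5933, 0.3233, 0.0142]
tcp_rot: [-0.0, 0.686, 0.728, -0.0]
contact_force: [1.3, -0.5, 0.2]
width: 0.0767
grasp_force: 0.0
```

Call:
apply_moves:
  series:
    - [[0,0,0,0,0,-0.5,1],[0,0,0,0,0,-1,1],[0,0,0,0,0,-2.5,1],[0,0,0,0,0,-3,1],[0,0,0,-2,0,-2,1],[0,0,0,-4,1,0,1],[0,0,0,-4,1.4,0,1],[0,0,0,-4,1.4,0,1]]

```text
clock: 30.1
tcp_pos: [0.6401, 0.1846, 0.1058]
tcp_rot: [0.0, 0.685, 0.728, 0.001]
contact_force: [0.9, 0.2, -1.1]
width: 0.0852
grasp_force: 0.0
```

Call:
apply_moves:
  series:
    - [[0,0,0,-4,1,0,1],[0,0,0,-4,1,0,1],[0,0,0,-3.5,0.5,0,1],[0,0,0,-2,0,1,1],[0,0,0,0,0,1.5,1],[0,0,0,0,0,0,1],[0,0,0,0,0,0,1]]

```text
clock: 30.8
tcp_pos: [0.6722, 0.0538, 0.0788]
tcp_rot: [-0.0, 0.685, 0.728, -0.0]
contact_force: [0.8, -0.6, 0.2]
width: 0.0855
grasp_force: 0.0
```

```bash
python3 go.py .673 .0445 .0226; python3 - <<'E'
from station import r
from h import *
d=r.snapshot('scene'); cv2.imwrite('pics/s4.png',cv2.resize(d['color'][100:330,220:480],None,fx=2.5,fy=2.5)[:,:,::-1])
E
```

```text
t 30.8 tcp [0.6722 0.0538 0.0788] rotvec y-axis [ 0.998  0.061 -0.001] z [-1.1e-03  2.0e-04 -1.0e+00] F [ 0.8 -0.6  0.2] w 0.0855 g 0.0
cm [-0.93  0.03  5.62]
```

View pics/s4.png

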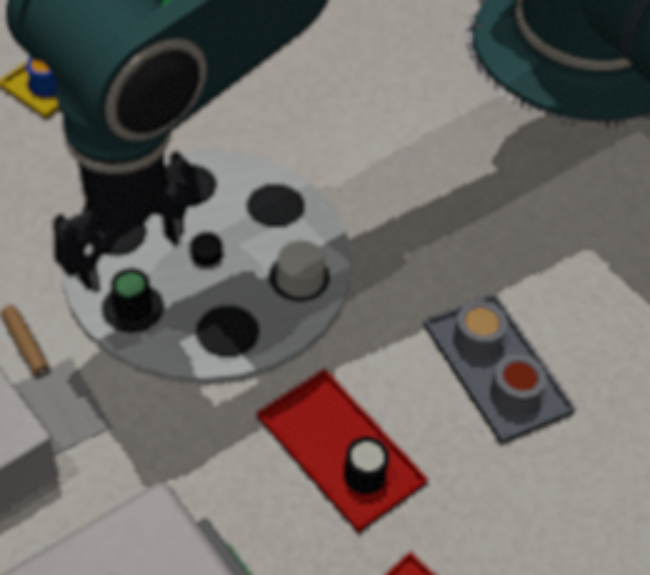

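Pale is upright in the red tray (367,465) and both steel holders are in the metal tray. The last piece is green.

Call:
apply_moves:
  series:
    - [[0,0,0,-0.9,0,1,1],[0,0,0,0,0,2,1],[0,0,0,0,0,1.6,1],[0,0,0,0,0,0.7,1],[0,0,0,0,0,0.3,1],[0,0,0,0,0,0,1],[0,0,0,0,0,0,1]]

```text
clock: 31.55
tcp_pos: [0.6736, 0.0437, 0.024]
tcp_rot: [0.0, 0.686, 0.728, 0.0]
contact_force: [-0.2, -0.5, 0.3]
width: 0.0853
grasp_force: 0.0
```

Call:
apply_moves:
  series:
    - [[0,0,0,0,0,0,-0.3],[0,0,0,0,0,0,-0.3],[0,0,0,0,0,0,-0.3],[0,0,0,0,0,0,-0.3],[0,0,0,0,0,0,-0.3],[0,0,0,0,0,0,-0.3],[0,0,0,0,0,0,-0.3],[0,0,0,0,0,0,-0.3]]

```text
clock: 32.35
tcp_pos: [0.6735, 0.0436, 0.0237]
tcp_rot: [0.0, 0.686, 0.728, 0.0]
contact_force: [-0.3, 0.4, 6.0]
width: 0.0391
grasp_force: 30.4
```

```bash
python3 go.py .596 .2535 .0147
```

```text
t 32.35 tcp [0.6735 0.0436 0.0237] rotvec y-axis [0.998 0.06  0.001] z [ 6.e-04  0.e+00 -1.e+00] F [-0.3  0.4  6. ] w 0.0391 g 30.44325828552246
cm [21.41 -6.47  0.9 ]
```

Contact should come at z ≈ 0.0157.

Call:
apply_moves:
  series:
    - [[0,0,0,0,0,-1,-0.3],[0,0,0,0,0,-2,-0.3],[0,0,0,0,0,-3,-0.3],[0,0,0,0,0,-2,-0.3],[0,0,0,2,-0.6,0,-0.3],[0,0,0,4,-1.2,0,-0.3],[0,0,0,4,-1.2,0,-0.3],[0,0,0,4,-1.2,0,-0.3]]

```text
clock: 33.15
tcp_pos: [0.6214, 0.1826, 0.1026]
tcp_rot: [-0.0, 0.686, 0.728, -0.0]
contact_force: [0.8, 0.1, -0.9]
width: 0.0393
grasp_force: 30.3
```

Call:
apply_moves:
  series:
    - [[0,0,0,4,-1.2,0,-0.3],[0,0,0,2.4,-0.8,0,-0.3],[0,0,0,1,-0.3,0,-0.3],[0,0,0,0,0,1.5,-0.3],[0,0,0,0,0,2,-0.3],[0,0,0,0,0,1.5,-0.3],[0,0,0,0,0,0,-0.3],[0,0,0,0,0,0,-0.3]]

```text
clock: 33.95
tcp_pos: [0.5957, 0.2526, 0.053]
tcp_rot: [-0.0, 0.686, 0.728, -0.0]
contact_force: [-0.2, -0.5, -0.2]
width: 0.0392
grasp_force: 30.4
```

```bash
python3 go.py .596 .2535 .0157
```

```text
t 33.95 tcp [0.5957 0.2526 0.053 ] rotvec y-axis [ 0.998  0.059 -0.001] z [-7.e-04 -3.e-04 -1.e+00] F [-0.2 -0.5 -0.2] w 0.0392 g 30.36487877368927
cm [0.09 0.04 3.73]
```

Call:
apply_moves:
  series:
    - [[0,0,0,0,0,1.2,-0.3],[0,0,0,0,0,1.2,-0.3],[0,0,0,0,0,0.7,-0.3],[0,0,0,0,0,0.3,-0.3],[0,0,0,0,0,0.1,-0.3],[0,0,0,0,0,0.1,-0.3],[0,0,0,0,0,0,-0.3],[0,0,0,0,0,0,-0.3]]

```text
clock: 34.75
tcp_pos: [0.5957, 0.2534, 0.0177]
tcp_rot: [0.0, 0.686, 0.728, 0.0]
contact_force: [0.6, -0.1, -0.4]
width: 0.039
grasp_force: 30.4
```

Call:
apply_moves:
  series:
    - [[0,0,0,0,0,0.05,-0.3],[0,0,0,0,0,0.05,-0.3],[0,0,0,0,0,0,-0.3],[0,0,0,0,0,0,-0.3]]

```text
clock: 35.15
tcp_pos: [0.5955, 0.2533, 0.0163]
tcp_rot: [0.0, 0.686, 0.728, -0.0]
contact_force: [0.4, 0.2, -1.5]
width: 0.0391
grasp_force: 30.4
```

Call:
apply_moves:
  series:
    - [[0,0,0,0,0,0.05,-0.3],[0,0,0,0,0,0.05,-0.3],[0,0,0,0,0,0.03,-0.3],[0,0,0,0,0,0,-0.3],[0,0,0,0,0,0,-0.3]]

```text
clock: 35.65
tcp_pos: [0.5956, 0.2533, 0.0157]
tcp_rot: [0.0, 0.686, 0.728, 0.0]
contact_force: [-4.5, -1.5, 7.2]
width: 0.039
grasp_force: 31.1
```

Call:
apply_moves:
  series:
    - [[0,0,0,0,0,-0.05,0.2],[0,0,0,0,0,0,0.3],[0,0,0,0,0,0,0.6],[0,0,0,0,0,0,0.8],[0,0,0,0,0,0,0.8]]

```text
clock: 36.15
tcp_pos: [0.5955, 0.2533, 0.0154]
tcp_rot: [-0.0, 0.686, 0.728, -0.0]
contact_force: [0.1, 0.8, 1.5]
width: 0.0769
grasp_force: 0.0
```

Call:
apply_moves:
  series:
    - [[0,0,0,0,0,-0.5,1],[0,0,0,0,0,-1,1],[0,0,0,0,0,-2.5,1],[0,0,0,0,0,-3,1],[0,0,0,0,0,-4,1],[0,0,0,-4,0,-2,1],[0,0,0,-4,0,0,1],[0,0,0,-4,0,0,1]]

```text
clock: 36.95
tcp_pos: [0.6029, 0.1325, 0.1476]
tcp_rot: [0.001, 0.685, 0.728, 0.001]
contact_force: [0.9, -0.6, 0.5]
width: 0.0855
grasp_force: 0.0
```

Call:
apply_moves:
  series:
    - [[0,0,0,-4,0,0,1],[0,0,0,-4,0,0,1],[0,0,0,-4,0,0,1],[0,0,0,-4,0,0,1],[0,0,0,-4,0,0,1],[0,0,0,-2,0,0,1],[0,0,0,0,0,0,1],[0,0,0,0,0,0,1]]

```text
clock: 37.75
tcp_pos: [0.6159, -0.0861, 0.1462]
tcp_rot: [0.0, 0.686, 0.728, 0.0]
contact_force: [0.1, 0.4, -0.1]
width: 0.0856
grasp_force: 0.0
```

```bash
python3 - <<'E'
from station import r
from h import *
d=r.snapshot('scene'); cv2.imwrite('pics/s5.png',cv2.resize(d['color'][100:330,220:480],None,fx=2.5,fy=2.5)[:,:,::-1])
d=r.snapshot('top'); cv2.imwrite('pics/t5.png',cv2.resize(d['color'][120:300,200:520],None,fx=2.5,fy=2.5)[:,:,::-1])
E
```

```text
(no output)
```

View pics/s5.png

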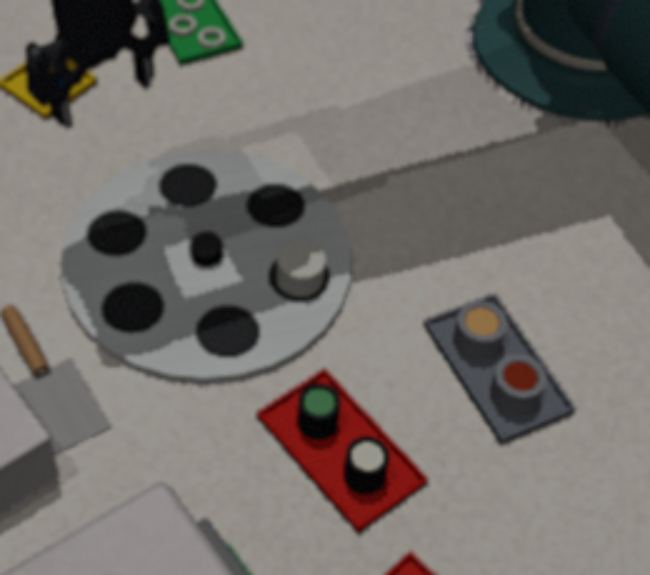

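View pics/t5.png

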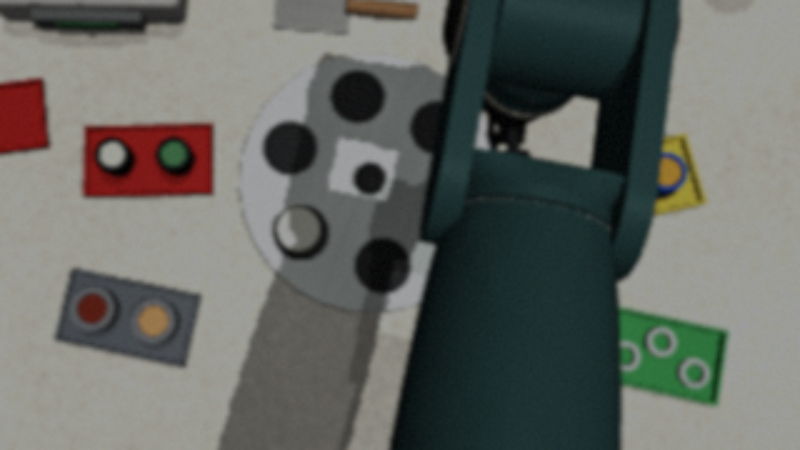

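In the last pictures the black cups (114,155 and 174,155) are in the red tray and the steel holders (93,308 and 153,320) in the metal tray. The blank is on its seat (300,231) and the standard is still in the bay. The arm is clear of everything.

```bash
python3 -c "
from station import r
print(r.job_done())"
```

```text
the job is handed in; nothing more can be done
None
```

The job is handed in: the standard went into the yellow bay first, then the two steel holders into the metal tray and the two black cups into the nearer red tray, each lowered to contact before release, with the blank left on its seat, in about 38 s.

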